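Show a stone section to the bench camera, label up

ROBOT

A 6-joint arm with a two-finger parallel gripper is mounted at the origin on a cart in front of the work surface, level with it; the furniture and walls round the work are solid. World frame = base frame: x ahead of the robot, y to its left, z up, the work surface at z = 0. Lengths are in m, angles in rad, forces in N, time in s.
With the tool pointing down it reaches from about 0.3 to 0.85 m from the base axis. Payload 5.4 kg.
Tool frame: the origin (TCP) lies between the finger pads, 19 mm behind the fingertips; this is the grasp point; z points along the fingers, y is the direction in which the jaws open and shut (so a half turn about z gives the same grasp; the last joint's range is limited). The gripper opens to 85 mm and grips with 20 to 120 N. Pads are 22 mm wide; open, the fingers measure 114 mm over their backs; the gripper's body (76 mm by 85 mm) begins 54 mm behind the grasp point. The pads swing forward as they close: fully open they stand 13 mm farther back than shut.
Start: joints at [-1.321, 0.158, 1.597, -0, 1.386, -0.21], TCP at [0.255, -0.515, 0.25] pointing down, gripper open.
Joint ranges: [-2.91, 2.91], [-0.94, 2.29], [0.18, 2.7], [-1.29, 4.43], [0.17, 2.64], [-3, 3]. Speed limits (rad/s): [2.57, 2.57, 3.14, 3.14, 3.14, 3.14].

INTERFACE

Orientations are given as a unit quaternion [w, x, y, z].
In Python, from workcell import bot, optics, nets gives the robot as it stands.
- The arm moves only by the tool send_rows, never from a script. Its argument "deltas" is a list of rows, each an object of numbers: "ax", "ay", "az": the turn, a rotation vector about the tool's x, y, z in rad; "tx", "ty", "tz": the shift along the tool's x, y, z in cm; "gripper": the closure in counts, from 0 (fully open) to 255 (shut). In form: [{"ax": .., "ay": .., "az": .., "tx": .., "ty": .., "tz": .., "gripper": ..}, ...]. A call has exactly 8 rows; each row is the pose to reach, as a shift and turn from the pose commanded when the call began, along the tool's axes at that moment; what a row does not reach only later rows make up. A row lasts 1/12 s, in which the tool goes at most 41.7 mm and 7.16 degrees, less where a joint would pass 70% of its speed; a pose out of reach is approached as far as the arm can. A call with a gripper value outside its range is refused whole. The fingers move at their own pace and stop on an object; the grip force is fixed at half the most. Time passes only in rows, so rows that repeat a pose let the fingers close, or fill a call up. It gives the time, the measured TCP pose, the force and the opening at its end, in the units of the state.
- bot.sense(): the state, without advancing time (a new reading comes with each control period).
- optics.camera(name): name is "scene" or "top" or "wrist"; returns the picture (480x640x3 uint8, blue, green, red); there is no depth.
- optics.camera_info(name): a dict with "fx", "fy", "cx", "cy" (pixels), "D" ([k1, k2, p1, p2, k3] as OpenCV has them; the pictures are not rectified), "view" (4x4, takes a point from world to camera coordinates). Camera axes: x right, y up, looking along -z (the intrinsics and any distortion apply to the point x, -y, -z); pixel columns grow to the right and rows downward; lengths in m; the calibration is good to about 2 mm. A picture is of the moment at which its call begins: read the wrist's pose just before it. camera_info takes no time and is no camera call; for the wrist camera it gives the pose at the moment of the call.
- bot.finish_job(): hands the job in, once; it reports no verdict.
Trained networks look in the newest picture that a camera, given by its name, has taken for a name from the list of things; names that differ only in an ending like _2 or _b are one class to them, and where a whole thing is asked for, a point or a joint stands for the part that bears it (a point fixed in the world has none). Each returns a list of dicts, best first, with "score" (0 to 1); they miss things now and then, are a little off and sometimes report something else, mostly with a low value. They report only what shows in the picture. A call takes as long as a camera call.
- nets.look_for(camera, target): "location" ([x, y, z] in m, in world coordinates, good to about 4 mm: the middle of the surface that is visible of it).
- nets.spot_point(camera, target): "location" ([x, y, z] in m, in world coordinates, good to about 4 mm: a listed point, or the origin of a listed thing).
The state is a dict: "t": time; "joints": joint angles; "joint_vel": joint speeds; "tau": joint torques, N m; "eef_pos": TCP position; "eef_rot": TCP orientation; "wrist_force": force on the tool from outside, world axes, zero at the start; "ft_torque": the same for the moment, N m; "opening": opening from 0.0 (shut) to 1.0 (fully open).
Only numpy, scipy, OpenCV 4.12 (cv2) and the standard library are available. Lean on these libraries where they do the work, as an engineer would, in place of code of your own. Each camera call takes 0.05 s, during which the arm holds its last target. There are 200 camera calls.

TASK

Get this stone section ready for its photograph: swing the camera bar over and down until it rests in its fork. Then take the glass slide from its wooden rest by the frosted end (the one with the small notch in its corner), fingers off the polished stone, and hold it up to the camera, label face up towards the lens and square to it, with the middle of the stone at the focus point about 65 mm from the lens. Finish still holding it there, steady and clear of everything else, and leave the tools lying round it undisturbed.

Things in the scene. Friction and masses are not known exactly. Their poses are not given: they have to be found in the camera images.
- slide: thick glass slide, 90 x 45 x 8 mm, 0.09 kg, standing on a long edge in the slot of the wooden rest, notched long edge up. Origin: middle of the lower long edge. x: normal of the label face (that face at x +4, the back at x -4 mm); y: along the 90 mm length (-45 to +45) towards the frosted end; z: towards the notched long edge (0 to 45 mm).
- frosted_end (a point): where to pinch the slide: inside its frosted (ground, whitish) end, in slide axes at x 0, y +30, z +34 mm. The frosted end is y +10 to +45 mm with a blank paper label on the label face; its upper corner has a square notch, 8 mm in y by 8 mm in z. Seen from the label side with the notch up, the frosted end is at the right. The rest is clear glass.
- section_mid (a point): middle of the outer face of the polished stone section, 35 (y) x 27 (z) mm and 3 mm thick, cemented on the label face of the slide's clear part; in slide axes at x +7, y -23.5, z +26.5 mm. Axes as the slide's.
- stone_section: the polished stone slab itself; origin in the middle of its glued face, axes as the slide's. The fingers must not touch it.
- rest: loose wooden block, 44 (x) x 40 (y) x 20 mm high, 0.35 kg, with an open slot along y, 10 mm wide and 12 mm deep, in which the slide stands upright; the slide's ends overhang the block by about 25 mm. Origin: middle of its underside; axes as the slide's at the start.
- stand: camera stand fixed to the bench: grey base plate 66 x 150 x 10 mm; square pivot post at its far end, round post with the fork (the catch) at the end near the robot, both 0.17 m high. Origin: on the bench under the focus point; x points to the robot's left (within 30 degrees), y towards the robot, z up. Base plate at x +39 to +105 mm; pivot at x +67, y -52, fork at x +67, y +45 mm.
- swing_bar (a joint): angle of the hinged bar that carries the camera, about the stand's x axis. 0: level, lying in the fork; 1.57: upright; 2.0: leaning back on its stop. It starts parked past upright (1.7 to 2.0). The hinge is slightly stiff: below about 1.2 rad the bar (0.2 kg) sinks into the fork by its own weight and stays there.
- bar_handle (a point): middle of the cross handle at the bar's free end, 130 mm from the hinge and 33 mm beyond the fork: a steel cylinder, diameter 18, length 34 mm, lying along the stand's x. Pinched over its two ends from above, it turns between the pads as the bar swings.
- bar_hinge (a point): hinge axis of the bar (the stand's x direction), in the pivot post's clevis, 150 mm above the bench; the bar is 10 mm wide along the axis and 14 mm high.
- focus (a point): focus point, 94 mm above the bench, 65 mm from the lens of the lowered camera. x: line of sight to the lens, to the robot's left and 40 degrees up; y: level, towards the robot; z: up and to the right. Wanted: section_mid here, slide x along this x. With slide y along this y the notched edge stays on top and the gripper leans to the right, 40 degrees off plumb.
- bench_block: loose polished steel block, 52 x 52 x 20 mm; origin under its middle; bystander.
- ring_clamp: loose wooden ring clamp, 118 x 31 x 23 mm; origin under its middle; bystander.
- loupe: loose folding loupe, 27 x 58 x 20 mm; origin under its middle; bystander.
- burnisher: loose burnisher with wooden handle, 142 x 13 x 13 mm; origin under its middle; bystander.

How it is judged:
By the outcome, as a careful person would: the job done as asked, in the order asked, and still so for the second after the job is handed in, while the arm keeps its last pose, push and grip.
It also fails if it takes over 54 s, if anything falls off the work surface, if the arm or the gripper's body presses on something with over 40 N, if the wrist force passes 120 N, or if a joint passes its speed limit or range.

## Working session

There is one attempt and no reset: what is moved stays moved. The work goes in short steps, Python scripts to look and compute and a tool call to move; the robot and the scene stay as the last step left them, time stands still between calls to the robot, and variables do not carry over. Pictures are saved under pics/ and viewed, about 8 in all and at most 12, crops included, and the job is handed in when it is done.

Besides the shell and the picture viewer there is one more tool, called after ">>>" as name(argument=value, ...) on one line, values as JSON. send_rows: Moves the arm, as the interface text tells. Its arguments: {"type":"object","properties":{"deltas":{"type":"array"}},"required":["deltas"]}

```bash
ls; mkdir -p pics; cat > h.py <<'E'
import numpy as np, cv2
from scipy.spatial.transform import Rotation as R
from workcell import bot, optics, nets
def q2R(q): return R.from_quat([q[1],q[2],q[3],q[0]])
def proj(info,P):
    V=np.array(info["view"]); P=np.atleast_2d(P)
    c=(V[:3,:3]@P.T).T+V[:3,3]; c=c*[1,-1,-1]
    K=np.array([[info["fx"],0,info["cx"]],[0,info["fy"],info["cy"]],[0,0,1.]])
    return cv2.projectPoints(c,np.zeros(3),np.zeros(3),K,np.array(info["D"],float))[0][:,0]
def ray(info,uv):
    K=np.array([[info["fx"],0,info["cx"]],[0,info["fy"],info["cy"]],[0,0,1.]])
    n=cv2.undistortPoints(np.array(uv,float).reshape(-1,1,2),K,np.array(info["D"],float))[:,0]
    V=np.array(info["view"]); d=np.c_[n[:,0],-n[:,1],-np.ones(len(n))]
    return -V[:3,:3].T@V[:3,3], d@V[:3,:3]
def onz(info,uv,z):
    o,d=ray(info,uv); return o+d*((z-o[2])/d[:,2])[:,None]
def move(target_p,target_R):
    """shift (cm) and rotvec in tool frame from current measured pose"""
    s=bot.sense(); R0=q2R(s["eef_rot"]); 
    return np.round(R0.inv().apply(np.array(target_p)-s["eef_pos"])*100,2), np.round((R0.inv()*target_R).as_rotvec(),3)
E
python3 - <<'E'
from h import *
print(bot.sense())
for c in ("scene","top"):
    im=optics.camera(c); cv2.imwrite(f"pics/{c}0.png",im)
    for n in ["slide","frosted_end","section_mid","rest","stand","bar_handle","bar_hinge","bench_block","ring_clamp","loupe","burnisher"]:
        r=nets.spot_point(c,n)[:2]; print(c,n,[(np.round(x["location"],3),round(x["score"],2)) for x in r])
E
```

```text
pics
{'t': 0.0, 'joints': array([-1.32111773e+00,  1.59085543e-01,  1.59823215e+00, -9.26961875e-06,
        1.38617400e+00, -2.10113428e-01]), 'joint_vel': array([-3.33222058e-04,  9.95031143e-05,  1.01396952e-03, -1.67037147e-03,
       -1.31877452e-03, -9.41352690e-04]), 'tau': array([ 2.37986924e-04, -3.95997369e+01, -3.31428802e+01, -1.41347741e-04,
        8.38349399e-03, -1.11872981e-05]), 'eef_pos': array([ 0.25499336, -0.51474283,  0.24899639]), 'eef_rot': array([-9.49243528e-04,  9.73689462e-01,  2.27877005e-01, -2.33370678e-05]), 'wrist_force': array([ 0.69853708, -0.66885716, -0.39760148]), 'ft_torque': array([-0.03315402, -0.01509137, -0.01499432]), 'opening': 0.9949243978747939}
scene slide [(array([0.516, 0.185, 0.001]), 0.27)]
scene frosted_end []
scene section_mid [(array([ 0.367, -0.152, -0.003]), 0.74)]
scene rest []
scene stand [(array([ 0.515, -0.121,  0.002]), 0.65)]
scene bar_handle [(array([ 0.595, -0.031,  0.275]), 0.7)]
scene bar_hinge [(array([ 0.555, -0.04 ,  0.151]), 0.97)]
scene bench_block [(array([ 0.517,  0.186, -0.001]), 0.69)]
scene ring_clamp [(array([ 0.369, -0.15 ,  0.002]), 0.72)]
scene loupe [(array([ 0.367,  0.062, -0.001]), 0.66)]
scene burnisher []
top slide [(array([ 0.51 , -0.266,  0.004]), 0.73)]
top frosted_end [(array([ 0.483, -0.262,  0.046]), 0.66)]
top section_mid [(array([ 0.532, -0.26 ,  0.031]), 0.47)]
top rest [(array([ 0.509, -0.261, -0.001]), 0.82)]
top stand []
top bar_handle [(array([ 0.612, -0.031,  0.27 ]), 0.75)]
top bar_hinge [(array([ 0.556, -0.043,  0.148]), 0.71)]
top bench_block [(array([ 0.514,  0.182, -0.   ]), 0.66)]
top ring_clamp [(array([ 0.366, -0.153, -0.003]), 0.95), (array([ 0.481, -0.262,  0.048]), 0.63)]
top loupe [(array([ 0.51 , -0.263, -0.002]), 0.74), (array([ 0.366,  0.06 , -0.001]), 0.66)]
top burnisher [(array([ 0.619, -0.242,  0.002]), 0.6), (array([ 0.51 , -0.264,  0.001]), 0.5)]
```

View pics/scene0.png

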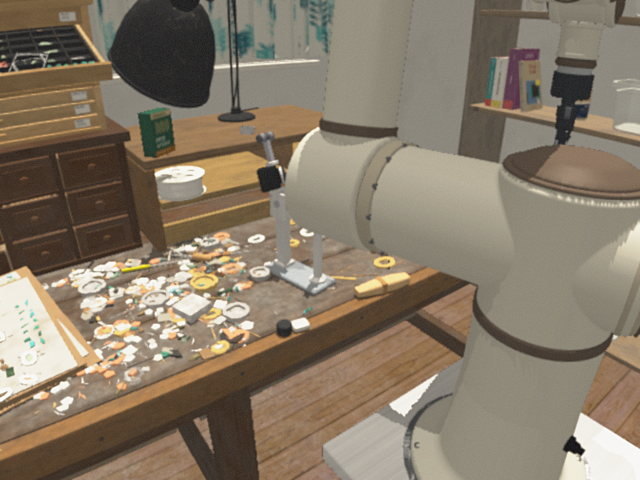

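View pics/top0.png

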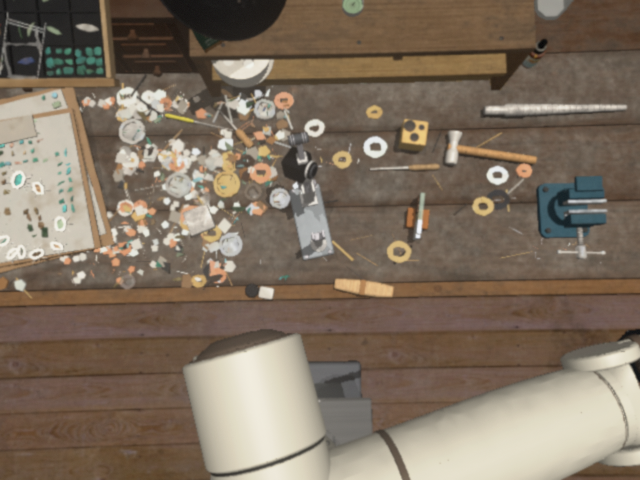

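The scene view shows the stand near (300,260) with its bar leaning back, and the ring clamp at (383,285). The top view shows the base plate around (312,220), the slide in its rest at (418,217), the burnisher at (405,168), the loupe at (260,292) and the ring clamp at (363,288). I'll zoom in on the stand and the slide.

```bash
python3 - <<'E'
from h import *
im=cv2.imread("pics/top0.png")[125:275,270:450]
cv2.imwrite("pics/top0c.png",cv2.resize(im,None,fx=4.4,fy=4,interpolation=cv2.INTER_CUBIC)[:,:800])
info=optics.camera_info("top")
print(proj(info,[[.51,-.264,0],[.51,-.264,.02],[.51,-.264,.053],[.5555,-.041,.15],[.46,-.06,.01]]).round(1))
E
```

```text
[[416.7 220. ]
 [418.2 218.6]
 [420.7 216.1]
 [306.8 186.3]
 [318.6 245.6]]
```

View pics/top0c.png

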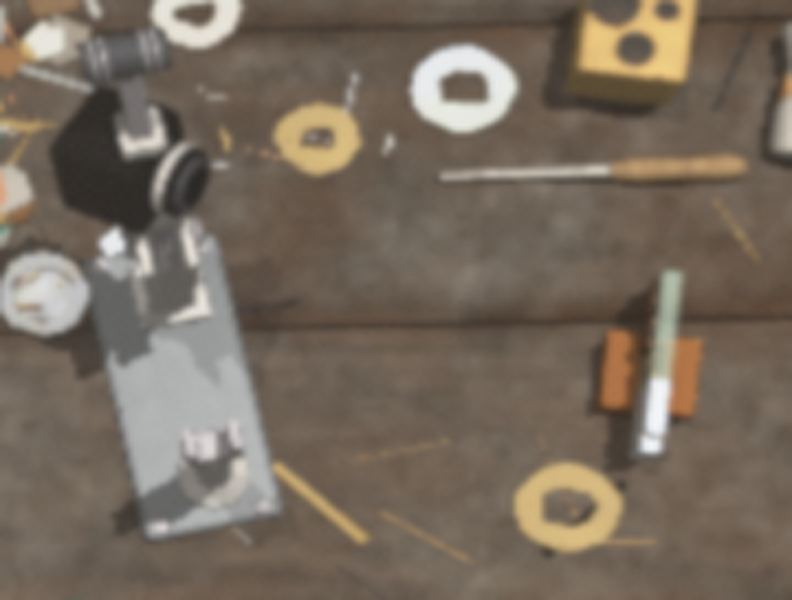

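The crop shows the plate corners at about (92,265), (148,537), (282,512) and (213,235). The slide runs from its clear end at (672,270) to the white frosted end at (648,455), which is nearest the robot. The label face points left.

```bash
python3 - <<'E'
from h import *
info=optics.camera_info("top")
f=lambda L:np.array(L,float)/[4.4,4]+[270,125]
c=onz(info,f([(92,265),(148,537),(282,512),(213,235)]),.01); print(c.round(4))
for a,b in((0,1),(3,2)): d=c[b]-c[a]; print("len",np.linalg.norm(d),"dir",np.degrees(np.arctan2(d[1],d[0])))
print("front dir",np.degrees(np.arctan2(*(c[1]-c[2])[[1,0]])), "center",c.mean(0))
s=onz(info,f([(672,270),(648,457)]),.053); d=s[1]-s[0]; print(s.round(4),np.linalg.norm(d),np.degrees(np.arctan2(d[1],d[0])),s.mean(0))
E
```

```text
[[ 0.5742 -0.0051  0.01  ]
 [ 0.4326 -0.0289  0.01  ]
 [ 0.4441 -0.0914  0.01  ]
 [ 0.5887 -0.0623  0.01  ]]
len 0.14357444799120245 dir -170.42879406053288
len 0.14755481303331947 dir -168.6227121892743
front dir 100.43149441267269 center [ 0.50989733 -0.0469078   0.01      ]
[[ 0.5575 -0.2698  0.053 ]
 [ 0.464  -0.2553  0.053 ]] 0.09461181543030632 171.16892450678495 [ 0.5107249  -0.26255786  0.053     ]
```

```bash
cat >> h.py <<'E'
def down(yaw_deg): # tool pointing down with tool x at yaw
    a=np.radians(yaw_deg); x=np.array([np.cos(a),np.sin(a),0]); z=np.array([0,0,-1.]); return R.from_matrix(np.c_[x,np.cross(z,x),z])
E
python3 - <<'E'
from h import *
print(move([.40,-.33,.365],down(18)),move([.6456,-.026,.365],down(10.3)))
E
```

```text
(array([ 21.21, -10.18, -11.5 ]), array([0.   , 0.   , 0.146])) (array([ 56.71, -26.52, -11.5 ]), array([0.  , 0.  , 0.28]))
```

>>> send_rows(deltas=[{"tx": 3, "ty": -1.5, "tz": -4, "az": 0.03, "gripper": 255}, {"tx": 6, "ty": -3, "tz": -8, "az": 0.06, "gripper": 255}, {"tx": 9.5, "ty": -4.5, "tz": -11.5, "az": 0.1, "gripper": 255}, {"tx": 13, "ty": -6, "tz": -11.5, "az": 0.15, "gripper": 255}, {"tx": 16.5, "ty": -7.7, "tz": -11.5, "az": 0.2, "gripper": 255}, {"tx": 20, "ty": -9.4, "tz": -11.5, "az": 0.24, "gripper": 255}, {"tx": 23.5, "ty": -11, "tz": -11.5, "az": 0.28, "gripper": 255}, {"tx": 27, "ty": -12.6, "tz": -11.5, "az": 0.28, "gripper": 255}])

```text
schema error: expected keys ax, ay, az, tx, ty, tz, gripper
```

```bash
python3 - <<'E'
from h import *
print(move([.6456,-.026,.365],down(10.3)))
im=optics.camera("wrist"); cv2.imwrite("pics/w1.png",im)
for n in ("slide","frosted_end","section_mid","rest","bar_handle"):
    print(n,[(np.round(x["location"],3),round(x["score"],2)) for x in nets.spot_point("wrist",n)[:2]])
E
```

```text
(array([ 56.71, -26.52, -11.5 ]), array([0.  , 0.  , 0.28]))
slide []
frosted_end []
section_mid []
rest []
bar_handle []
```

>>> send_rows(deltas=[{"ax": 0, "ay": 0, "tx": 3, "ty": -1.5, "tz": -4, "az": 0.03, "gripper": 255}, {"ax": 0, "ay": 0, "tx": 6, "ty": -3, "tz": -8, "az": 0.06, "gripper": 255}, {"ax": 0, "ay": 0, "tx": 9.5, "ty": -4.5, "tz": -11.5, "az": 0.1, "gripper": 255}, {"ax": 0, "ay": 0, "tx": 13, "ty": -6, "tz": -11.5, "az": 0.15, "gripper": 255}, {"ax": 0, "ay": 0, "tx": 16.5, "ty": -7.7, "tz": -11.5, "az": 0.2, "gripper": 255}, {"ax": 0, "ay": 0, "tx": 20, "ty": -9.4, "tz": -11.5, "az": 0.24, "gripper": 255}, {"ax": 0, "ay": 0, "tx": 23.5, "ty": -11, "tz": -11.5, "az": 0.28, "gripper": 255}, {"ax": 0, "ay": 0, "tx": 27, "ty": -12.6, "tz": -11.5, "az": 0.28, "gripper": 255}])

```text
t: 2.17
eef_pos: [0.4362, -0.2882, 0.3656]
eef_rot: [0.001, 0.996, 0.089, 0.0]
wrist_force: [0.5, -1.2, 0.1]
opening: 0.0
```

```bash
python3 - <<'E'
from h import *
print(move([.6456,-.026,.365],down(10.3)),bot.sense()["eef_pos"])
im=optics.camera("wrist"); cv2.imwrite("pics/w1.png",im)
for n in ("slide","frosted_end","section_mid","rest","bar_handle","bar_hinge"):
    print(n,[(np.round(x["location"],3),round(x["score"],2)) for x in nets.spot_point("wrist",n)[:2]])
E
```

```text
(array([ 25.24, -22.1 ,   0.06]), array([ 0.001, -0.001, -0.002])) [ 0.43623101 -0.28818426  0.36563868]
slide [(array([ 0.508, -0.269,  0.004]), 0.84)]
frosted_end [(array([ 0.48 , -0.265,  0.044]), 0.88)]
section_mid [(array([ 0.535, -0.262,  0.033]), 0.6)]
rest [(array([ 0.513, -0.263,  0.005]), 0.58)]
bar_handle []
bar_hinge [(array([ 0.556, -0.042,  0.147]), 0.71)]
```

>>> send_rows(deltas=[{"ax": 0, "ay": 0, "az": 0, "tx": 2.8, "ty": -2.5, "tz": 0, "gripper": 255}, {"ax": 0, "ay": 0, "az": 0, "tx": 5.7, "ty": -5, "tz": 0, "gripper": 255}, {"ax": 0, "ay": 0, "az": 0, "tx": 8.6, "ty": -7.5, "tz": 0, "gripper": 255}, {"ax": 0, "ay": 0, "az": 0, "tx": 11.5, "ty": -10, "tz": 0, "gripper": 255}, {"ax": 0, "ay": 0, "az": 0, "tx": 14.4, "ty": -12.5, "tz": 0, "gripper": 255}, {"ax": 0, "ay": 0, "az": 0, "tx": 17.2, "ty": -15, "tz": 0, "gripper": 255}, {"ax": 0, "ay": 0, "az": 0, "tx": 20, "ty": -17.5, "tz": 0, "gripper": 255}, {"ax": 0, "ay": 0, "az": 0, "tx": 22.8, "ty": -20, "tz": 0, "gripper": 255}])

```text
t: 3.18
eef_pos: [0.6246, -0.0526, 0.3648]
eef_rot: [0.0, 0.996, 0.088, -0.0]
wrist_force: [0.9, -0.8, 1.2]
opening: 0.002
```

```bash
python3 - <<'E'
from h import *
print(move([.6456,-.026,.365],down(10.3)),bot.sense()["eef_pos"])
for c in ("scene","wrist"):
  im=optics.camera(c); cv2.imwrite(f"pics/{c}2.png",im)
  for n in ("bar_handle","bar_hinge"):
    print(c,n,[(np.round(x["location"],3),round(x["score"],2)) for x in nets.spot_point(c,n)[:2]])
E
```

```text
(array([ 2.54, -2.25, -0.02]), array([ 0.   ,  0.   , -0.003])) [ 0.62459824 -0.05262992  0.36479772]
scene bar_handle []
scene bar_hinge []
wrist bar_handle [(array([ 0.61 , -0.028,  0.267]), 0.88), (array([ 0.535, -0.263,  0.035]), 0.63)]
wrist bar_hinge [(array([ 0.532, -0.264,  0.037]), 0.32)]
```

```bash
python3 - <<'E'
from h import *
i=optics.camera_info("top")
for z in (0,.1,.2,.3,.4): print(z,onz(i,[(300,52),(300,92)],z).round(3).tolist())
E
```

```text
0 [[0.877, -0.029, 0.0], [0.789, -0.027, 0.0]]
0.1 [[0.834, -0.032, 0.1], [0.753, -0.03, 0.1]]
0.2 [[0.791, -0.034, 0.2], [0.717, -0.033, 0.2]]
0.3 [[0.748, -0.037, 0.3], [0.681, -0.036, 0.3]]
0.4 [[0.705, -0.04, 0.4], [0.645, -0.039, 0.4]]
```

View pics/wrist2.png

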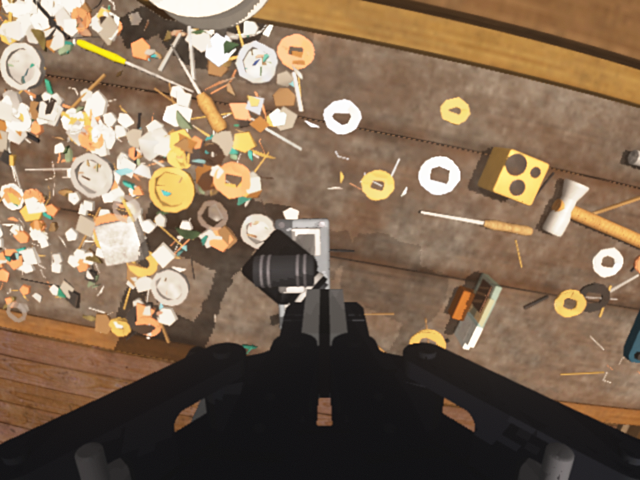

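The wrist view shows the handle at (285,267), left of and ahead of the closed fingertips at (320,300). The space behind the bar is free.

>>> send_rows(deltas=[{"ax": 0, "ay": 0, "az": 0, "tx": 1.3, "ty": -1.2, "tz": 0, "gripper": 255}, {"ax": 0, "ay": 0, "az": 0, "tx": 2.6, "ty": -2.4, "tz": 0, "gripper": 255}, {"ax": 0, "ay": 0, "az": 0, "tx": 2.6, "ty": -2.4, "tz": 0, "gripper": 255}, {"ax": 0, "ay": 0, "az": 0, "tx": 2.6, "ty": -2.4, "tz": 2.5, "gripper": 255}, {"ax": 0, "ay": 0, "az": 0, "tx": 2.6, "ty": -2.4, "tz": 5, "gripper": 255}, {"ax": 0, "ay": 0, "az": 0, "tx": 2.6, "ty": -2.4, "tz": 7, "gripper": 255}, {"ax": 0, "ay": 0, "az": 0, "tx": 2.6, "ty": -2.4, "tz": 8.5, "gripper": 255}, {"ax": 0, "ay": 0, "az": 0, "tx": 2.6, "ty": -2.4, "tz": 8.5, "gripper": 255}])

```text
t: 4.15
eef_pos: [0.6426, -0.0256, 0.2757]
eef_rot: [-0.001, 0.996, 0.089, -0.004]
wrist_force: [-1.1, -0.6, -0.9]
opening: 0.003
```

```bash
python3 - <<'E'
from h import *
s=bot.sense(); print(s["eef_pos"],s["wrist_force"])
im=optics.camera("wrist"); cv2.imwrite("pics/wrist3.png",im)
E
```

```text
[ 0.64259891 -0.02560122  0.27570789] [-1.08555811 -0.56946889 -0.85121333]
```

View pics/wrist3.png

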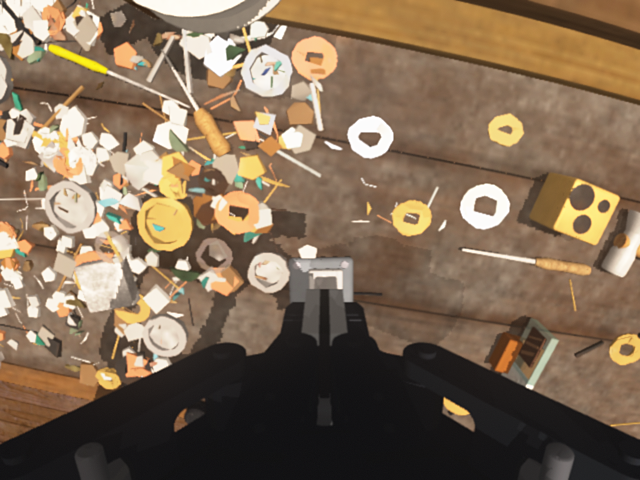

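The fingers are now behind the handle, which is hidden behind the gripper, and nothing is touching. Next I'll pull towards the robot.

>>> send_rows(deltas=[{"ax": 0, "ay": 0, "az": 0, "tx": -1, "ty": 0, "tz": 0, "gripper": 255}, {"ax": 0, "ay": 0, "az": 0, "tx": -2, "ty": 0, "tz": 0, "gripper": 255}, {"ax": 0, "ay": 0, "az": 0, "tx": -3, "ty": 0, "tz": 0, "gripper": 255}, {"ax": 0, "ay": 0, "az": 0, "tx": -4, "ty": 0, "tz": 0, "gripper": 255}, {"ax": 0, "ay": 0, "az": 0, "tx": -5, "ty": 0, "tz": 0, "gripper": 255}, {"ax": 0, "ay": 0, "az": 0, "tx": -6, "ty": 0, "tz": 0, "gripper": 255}, {"ax": 0, "ay": 0, "az": 0, "tx": -7, "ty": 0, "tz": 0, "gripper": 255}, {"ax": 0, "ay": 0, "az": 0, "tx": -8, "ty": 0, "tz": 0, "gripper": 255}])

```text
t: 4.87
eef_pos: [0.5666, -0.0396, 0.2826]
eef_rot: [0.001, 0.996, 0.089, 0.002]
wrist_force: [0.5, 0.4, -0.2]
opening: 0.0
```

>>> send_rows(deltas=[{"ax": 0, "ay": 0, "az": 0, "tx": -0.8, "ty": 0, "tz": 0, "gripper": 255}, {"ax": 0, "ay": 0, "az": 0, "tx": -1.6, "ty": 0, "tz": 0, "gripper": 255}, {"ax": 0, "ay": 0, "az": 0, "tx": -2.4, "ty": 0, "tz": 0, "gripper": 255}, {"ax": 0, "ay": 0, "az": 0, "tx": -3.2, "ty": 0, "tz": 0, "gripper": 255}, {"ax": 0, "ay": 0, "az": 0, "tx": -4, "ty": 0, "tz": 0, "gripper": 255}, {"ax": 0, "ay": 0, "az": 0, "tx": -4.8, "ty": 0, "tz": 0, "gripper": 255}, {"ax": 0, "ay": 0, "az": 0, "tx": -5.2, "ty": 0, "tz": 0, "gripper": 255}, {"ax": 0, "ay": 0, "az": 0, "tx": -5.2, "ty": 0, "tz": 0, "gripper": 255}])

```text
t: 5.53
eef_pos: [0.5145, -0.0477, 0.28]
eef_rot: [0.0, 0.996, 0.09, -0.0]
wrist_force: [0.5, -0.6, -0.0]
opening: -0.001
```

```bash
python3 - <<'E'
from h import *
s=bot.sense(); print(s["t"],s["eef_pos"],s["wrist_force"])
for c in ("scene","top"):
  im=optics.camera(c); cv2.imwrite(f"pics/{c}4.png",im)
  for n in ("bar_handle","bar_hinge"):
    print(c,n,[(np.round(x["location"],3),round(x["score"],2)) for x in nets.spot_point(c,n)[:2]])
E
```

```text
5.5333 [ 0.51451807 -0.0477403   0.28000975] [ 0.45830056 -0.63364157 -0.02630417]
scene bar_handle []
scene bar_hinge []
top bar_handle [(array([ 0.468, -0.058,  0.244]), 0.55)]
top bar_hinge []
```

```bash
python3 - <<'E'
from h import *
print(move([.475,-.262,.2],down(-9)))
E
```

```text
(array([-7.82, 20.37,  7.99]), array([-0.   ,  0.   ,  0.337]))
```

>>> send_rows(deltas=[{"ax": 0, "ay": 0, "az": 0, "tx": 1, "ty": 1, "tz": -3, "gripper": 255}, {"ax": 0, "ay": 0, "az": 0.05, "tx": 0, "ty": 4, "tz": -3, "gripper": 200}, {"ax": 0, "ay": 0, "az": 0.1, "tx": -2, "ty": 7, "tz": -3, "gripper": 120}, {"ax": 0, "ay": 0, "az": 0.15, "tx": -4, "ty": 10, "tz": -3, "gripper": 0}, {"ax": 0, "ay": 0, "az": 0.2, "tx": -6, "ty": 13.5, "tz": -2, "gripper": 0}, {"ax": 0, "ay": 0, "az": 0.25, "tx": -7.8, "ty": 17, "tz": 1, "gripper": 0}, {"ax": 0, "ay": 0, "az": 0.3, "tx": -7.8, "ty": 20.4, "tz": 3, "gripper": 0}, {"ax": 0, "ay": 0, "az": 0.337, "tx": -7.8, "ty": 20.4, "tz": 6, "gripper": 0}])

```text
t: 6.5
eef_pos: [0.4755, -0.2683, 0.2214]
eef_rot: [0.003, 0.997, -0.082, 0.002]
wrist_force: [0.6, -0.3, 0.2]
opening: 0.978
```

```bash
python3 - <<'E'
from h import *
s=bot.sense(); print(s["t"],s["eef_pos"],s["wrist_force"],s["opening"])
for c in ("wrist","top"):
  im=optics.camera(c); cv2.imwrite(f"pics/{c}5.png",im)
  for n in ("bar_handle","bar_hinge","stand","slide","frosted_end","section_mid","rest"):
    print(c,n,[(np.round(x["location"],3),round(x["score"],2)) for x in nets.spot_point(c,n)[:2]])
a=cv2.imread("pics/top5.png")[150:270,280:440]; b=cv2.imread("pics/wrist5.png")
cv2.imwrite("pics/c5.png",np.vstack([cv2.resize(a,(400,300)),cv2.resize(b,(400,300))]))
E
```

```text
6.5 [ 0.4755434  -0.26834841  0.22137176] [ 0.64917756 -0.25991631  0.21450977] 0.9779358830008642
wrist bar_handle [(array([ 0.372, -0.153,  0.003]), 0.73)]
wrist bar_hinge [(array([ 0.519, -0.117,  0.094]), 0.69)]
wrist stand []
wrist slide [(array([ 0.509, -0.269,  0.005]), 0.85), (array([ 0.51 , -0.263,  0.004]), 0.52)]
wrist frosted_end [(array([ 0.479, -0.26 ,  0.042]), 0.9)]
wrist section_mid [(array([ 0.539, -0.262,  0.031]), 0.75)]
wrist rest [(array([ 0.514, -0.262,  0.004]), 0.61)]
top bar_handle [(array([ 0.434, -0.066,  0.154]), 0.77), (array([ 0.558, -0.043,  0.149]), 0.33)]
top bar_hinge [(array([ 0.557, -0.042,  0.152]), 0.57)]
top stand []
top slide [(array([ 0.514, -0.264,  0.008]), 0.53)]
top frosted_end [(array([ 0.483, -0.263,  0.047]), 0.4), (array([ 0.556, -0.042,  0.148]), 0.38)]
top section_mid [(array([ 0.368,  0.064, -0.002]), 0.58)]
top rest [(array([ 0.509, -0.262,  0.001]), 0.53)]
```

View pics/c5.png

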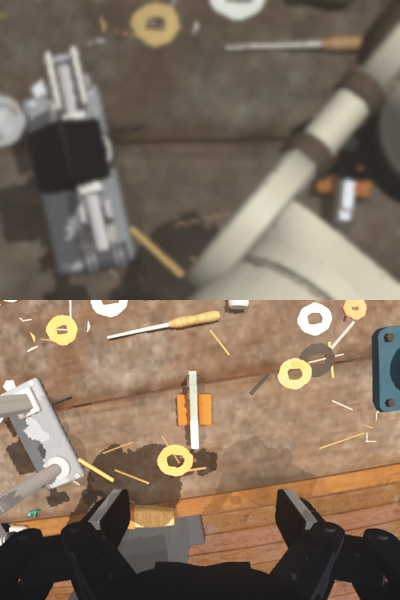

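The upper panel (top camera) shows the bar lying level across the fork. The nets put the handle at z 0.154, which agrees. The lower panel (wrist) shows the slide upright in its rest at (193,410). I'll crop it for the grasp.

```bash
python3 - <<'E'
from h import *
a=cv2.imread("pics/wrist5.png")[100:250,240:380]
cv2.imwrite("pics/c6.png",cv2.resize(a,None,fx=4,fy=4,interpolation=cv2.INTER_CUBIC))
i=optics.camera_info("wrist"); print(proj(i,[[.480,-.262,.053],[.467,-.26,.053],[.555,-.27,.053]]))
E
```

```text
[[323.6356296  217.16791706]
 [323.72906836 234.62615274]
 [317.96576037 109.87614369]]
```

View pics/c6.png

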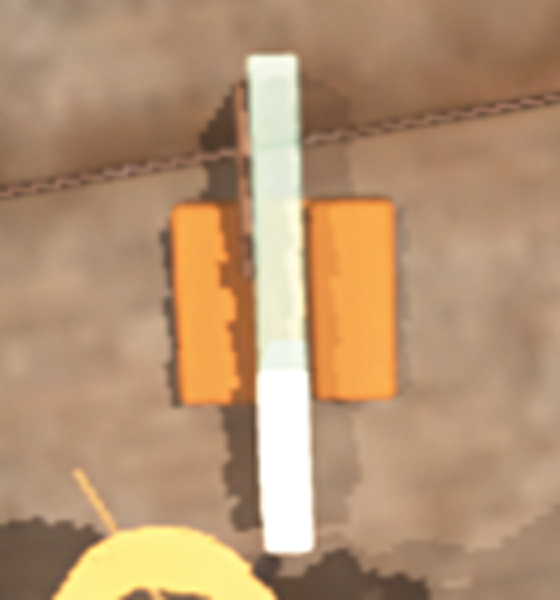

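The stone is on the left of the slide, at X 243. The top edge runs from (273,56) through the frosted boundary at (283,368) to (289,550).

```bash
python3 - <<'E'
from h import *
i=optics.camera_info("wrist")
P=onz(i,[(308.25,114),(310.75,192)],.053); E=onz(i,[(312.25,237.5)],.049)
print(P.round(4),E.round(4)); d=P[1]-P[0]; n=np.linalg.norm(d); print(n,np.degrees(np.arctan2(d[1],d[0])))
d=E[0]-P[0]; print(np.linalg.norm(d[:2]),np.degrees(np.arctan2(d[1],d[0])))
mid=(P[0]+E[0])/2; y=d[:2]/np.linalg.norm(d[:2]); print("mid",mid,"frost",mid[:2]+.03*y)
f=mid[:2]+.029*y; yaw=np.degrees(np.arctan2(-y[1],-y[0])); print(yaw, move([f[0],f[1],.044],down(yaw)),bot.sense()["eef_pos"])
E
```

```text
[[ 0.5533 -0.263   0.053 ]
 [ 0.4997 -0.2558  0.053 ]] [[ 0.4651 -0.251   0.049 ]]
0.05413326895969756 172.36306680312418
0.08902725199623644 172.27263784474613
mid [ 0.50923369 -0.25697815  0.051     ] frost [ 0.47950612 -0.25294437]
-7.727362155253875 (array([ 0.39, -0.99, 17.61]), array([ 0.   , -0.   , -0.022])) [ 0.47502203 -0.26224767  0.22012555]
```

```bash
python3 - <<'E'
from h import *
s0=bot.sense()["eef_pos"]; i=optics.camera_info("wrist"); im=optics.camera("wrist"); print(s0,bot.sense()["eef_pos"])
c=proj(i,[[.48,-.26,.053]])[0].astype(int); 
m=np.zeros(im.shape[:2],np.uint8); m[c[1]-45:c[1]+45,c[0]-30:c[0]+30]=1
w=((im.min(2)>225)&(m>0)).astype(np.uint8)
n,l,st,ce=cv2.connectedComponentsWithStats(w); k=1+np.argmax(st[1:,4]); print(st[k],ce[k],c)
ys,xs=np.nonzero(l==k); r=cv2.minAreaRect(np.c_[xs,ys].astype(np.float32)); print(r)
print("frost top centre (y~27)",onz(i,[r[0]],.053))
cand=[(np.mean(xs[ys<ys.min()+8]),ys.min()+4),(np.mean(xs[ys>ys.max()-8]),ys.max()-4)]
P=onz(i,cand,.053); d=P[1]-P[0]; print(P,np.degrees(np.arctan2(d[1],d[0])))
E
```

```text
[ 0.47502203 -0.26224767  0.22012555] [ 0.47499272 -0.26226789  0.2200351 ]
[314 182  13  53 621] [320.18035427 208.58454106] [320 217]
((320.0, 208.0), (52.0, 12.0), 90.0)
frost top centre (y~27) [[ 0.48712074 -0.26046532  0.053     ]]
[[ 0.50294734 -0.2627855   0.053     ]
 [ 0.4708367  -0.25825001  0.053     ]] 171.96040712603968
```

```bash
python3 - <<'E'
from h import *
print(move([.482,-.2598,.043],down(-8)),bot.sense()["t"])
E
```

```text
(array([ 0.65, -0.35, 17.7 ]), array([ 0.   , -0.   , -0.017])) 7.35
```

>>> send_rows(deltas=[{"ax": 0, "ay": 0, "az": -0.017, "tx": 0.65, "ty": -0.35, "tz": 3, "gripper": 0}, {"ax": 0, "ay": 0, "az": -0.017, "tx": 0.65, "ty": -0.35, "tz": 6, "gripper": 0}, {"ax": 0, "ay": 0, "az": -0.017, "tx": 0.65, "ty": -0.35, "tz": 9, "gripper": 0}, {"ax": 0, "ay": 0, "az": -0.017, "tx": 0.65, "ty": -0.35, "tz": 12, "gripper": 0}, {"ax": 0, "ay": 0, "az": -0.017, "tx": 0.65, "ty": -0.35, "tz": 15, "gripper": 0}, {"ax": 0, "ay": 0, "az": -0.017, "tx": 0.65, "ty": -0.35, "tz": 16.7, "gripper": 0}, {"ax": 0, "ay": 0, "az": -0.017, "tx": 0.65, "ty": -0.35, "tz": 17.6, "gripper": 0}, {"ax": 0, "ay": 0, "az": -0.017, "tx": 0.65, "ty": -0.35, "tz": 17.6, "gripper": 0}])

```text
t: 8.02
eef_pos: [0.4806, -0.2588, 0.0418]
eef_rot: [-0.001, 0.998, -0.07, -0.002]
wrist_force: [-0.5, -1.2, 0.1]
opening: 1.0
```

```bash
python3 - <<'E'
from h import *
s=bot.sense(); print(s["t"],s["eef_pos"],s["wrist_force"],s["opening"])
im=optics.camera("wrist"); cv2.imwrite("pics/w7.png",im); i=optics.camera_info("wrist"); print(bot.sense()["eef_pos"])
print(proj(i,[[.482,-.2598,.043],[.482,-.2598,.053]]))
for n in ("frosted_end","section_mid"): print(n,[(np.round(x["location"],3),round(x["score"],2)) for x in nets.spot_point("wrist",n)[:2]])
E
```

```text
8.0167 [ 0.4806251  -0.2587695   0.04181654] [-0.48202269 -1.23360654  0.10093677] 0.9996029755684938
[ 0.48169698 -0.25969953  0.04363656]
[[326.39299706 333.42333103]
 [326.54100582 348.59310103]]
frosted_end [(array([ 0.479, -0.261,  0.044]), 0.66)]
section_mid [(array([ 0.536, -0.265,  0.034]), 0.66)]
```

View pics/w7.png

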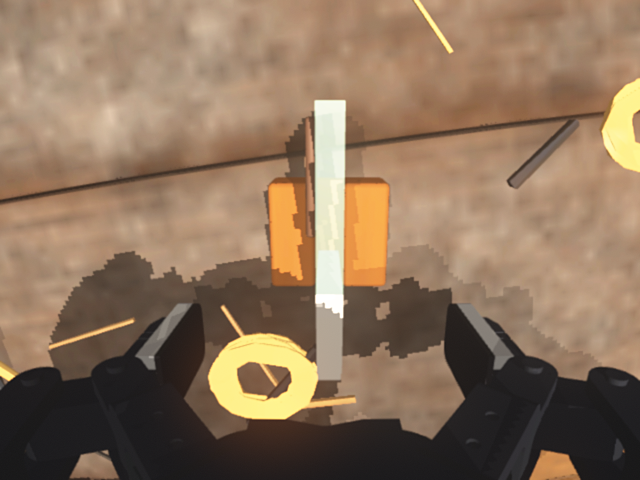

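The slide is centred between the pads to about 1 mm: slide at u≈330, jaws' middle at ≈326. The frosted end spans v 295–380, so the pads land inside it. I'll close now.

>>> send_rows(deltas=[{"ax": 0, "ay": 0, "az": 0, "tx": 0, "ty": 0.1, "tz": 0, "gripper": 120}, {"ax": 0, "ay": 0, "az": 0, "tx": 0, "ty": 0.1, "tz": 0, "gripper": 180}, {"ax": 0, "ay": 0, "az": 0, "tx": 0, "ty": 0.1, "tz": 0, "gripper": 205}, {"ax": 0, "ay": 0, "az": 0, "tx": 0, "ty": 0.1, "tz": 0, "gripper": 215}, {"ax": 0, "ay": 0, "az": 0, "tx": 0, "ty": 0.1, "tz": 0, "gripper": 225}, {"ax": 0, "ay": 0, "az": 0, "tx": 0, "ty": 0.1, "tz": 0, "gripper": 240}, {"ax": 0, "ay": 0, "az": 0, "tx": 0, "ty": 0.1, "tz": 0, "gripper": 255}, {"ax": 0, "ay": 0, "az": 0, "tx": 0, "ty": 0.1, "tz": 0, "gripper": 255}])

```text
t: 8.83
eef_pos: [0.4819, -0.2609, 0.0442]
eef_rot: [0.0, 0.998, -0.07, 0.0]
wrist_force: [-1.0, 1.3, 1.9]
opening: 0.084
```

>>> send_rows(deltas=[{"ax": 0, "ay": 0, "az": 0, "tx": 0, "ty": 0, "tz": 0, "gripper": 255}, {"ax": 0, "ay": 0, "az": 0, "tx": 0, "ty": 0, "tz": 0, "gripper": 255}, {"ax": 0, "ay": 0, "az": 0, "tx": 0, "ty": 0, "tz": -0.5, "gripper": 255}, {"ax": 0, "ay": 0, "az": 0, "tx": 0, "ty": 0, "tz": -1.2, "gripper": 255}, {"ax": 0, "ay": 0, "az": 0, "tx": 0, "ty": 0, "tz": -2.5, "gripper": 255}, {"ax": 0, "ay": 0, "az": 0, "tx": 0, "ty": 0, "tz": -5, "gripper": 255}, {"ax": 0, "ay": 0, "az": 0, "tx": 0, "ty": 0, "tz": -8, "gripper": 255}, {"ax": 0, "ay": 0, "az": 0, "tx": 0, "ty": 0, "tz": -11, "gripper": 255}])

```text
t: 9.5
eef_pos: [0.4813, -0.2604, 0.1549]
eef_rot: [-0.0, 0.998, -0.07, -0.001]
wrist_force: [1.6, -1.5, -1.2]
opening: 0.084
```

```bash
python3 - <<'E'
from h import *
optics.camera("top"); optics.camera("top"); optics.camera("top")
s=bot.sense(); print(s["t"],s["eef_pos"],s["wrist_force"],s["opening"])
Rt=q2R(s["eef_rot"]); print(Rt.as_matrix().round(3))
im=optics.camera("wrist"); cv2.imwrite("pics/w8.png",im)
for c in ("wrist",):
  for n in ("slide","frosted_end","section_mid","rest"):
    for x in nets.spot_point(c,n)[:2]:
      print(c,n,np.round(x["location"],3),round(x["score"],2),"tool mm",(Rt.inv().apply(x["location"]-s["eef_pos"])*1000).round(1))
E
```

```text
9.65 [ 0.48350699 -0.26231467  0.15751391] [-0.38384694 -1.05964076 -1.62258654] 0.08283968465065733
[[ 0.99  -0.14   0.005]
 [-0.14  -0.99  -0.005]
 [ 0.006  0.004 -1.   ]]
wrist slide [ 0.511 -0.267  0.116] 0.75 tool mm [28.   0.8 41.3]
wrist section_mid [ 0.538 -0.264  0.149] 0.59 tool mm [54.4 -5.7  9. ]
```

View pics/w8.png

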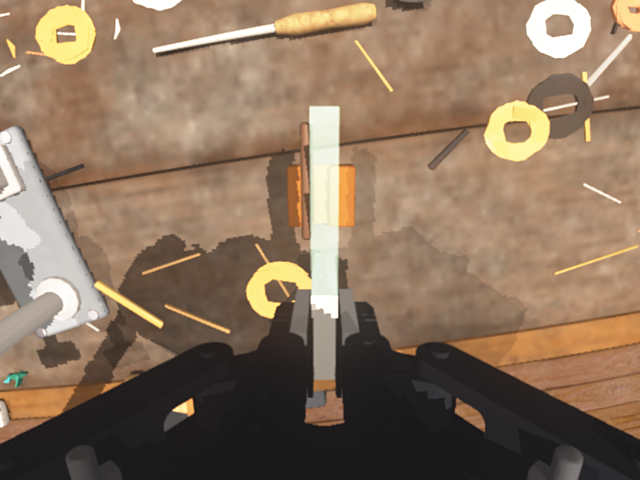

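The slide is lifted and held square in the jaws. The clear end is at (324,107), the frosted boundary at (325,295), and the stone on the left side at u≈304, v 124–238. The rest stayed put. Next I'll fit the held pose.

```bash
python3 - <<'E'
from h import *
from scipy.optimize import least_squares
s=bot.sense(); i=optics.camera_info("wrist"); Rt=q2R(s["eef_rot"]); p0=s["eef_pos"]; print(p0,s["t"])
M=np.array([[-4,-45,45],[4,-45,45],[0,10,45],[7,-41,40],[7,-6,40]])/1000.
px=np.array([[339,107],[310,107],[325,295],[302.5,124],[302,238]])
B=np.array([[0,-1,0],[-1,0,0],[0,0,-1.]]) # slide->tool axes
def model(q,M=M):
    x0,y,z,pit,yaw=q[:5]
    L=(M-[x0,y,z])@B.T
    return Rt.apply(R.from_euler("yz",[pit,yaw]).apply(L))+p0
f=lambda q:np.r_[(proj(i,model(q))-px).ravel(),(q-[0,.031,.0365,0,0])/[.0015,.002,.002,.05,.02]]
r=least_squares(f,[0,.031,.036,0,0]); print(r.x.round(4)); print((proj(i,model(r.x))-px).round(1))
print((proj(i,model(np.array([0,.031,.0365,0,0.])))-px).round(1))
E
```

```text
[ 0.48090759 -0.26009241  0.15228231] 9.9
[-0.0005  0.0283  0.0361 -0.0396  0.0008]
[[ 0.4  0.3]
 [ 0.7  0.3]
 [-0.1 -1.2]
 [-1.4 -1.1]
 [ 0.4  1.4]]
[[  2.3  -9.4]
 [  1.9  -9.4]
 [  1.4  -8. ]
 [ -0.5 -10.6]
 [  1.5  -5.9]]
```

```bash
python3 - <<'E'
from h import *
im=optics.camera("top"); cv2.imwrite("pics/top9.png",im)
cv2.imwrite("pics/c9.png",cv2.resize(im[165:265,275:365],None,fx=6,fy=6,interpolation=cv2.INTER_CUBIC))
for c in ("top","wrist","scene"):
  if c!="top": optics.camera(c)
  for n in ("bar_handle","bar_hinge","stand","focus","section_mid","slide"):
    print(c,n,[(np.round(x["location"],4),round(x["score"],2)) for x in nets.spot_point(c,n)[:1]],[(np.round(x["location"],4),round(x["score"],2)) for x in nets.look_for(c,n)[:1]] if n=="stand" else "")
E
```

```text
top bar_handle [(array([ 0.4294, -0.0663,  0.1515]), 0.78)] 
top bar_hinge [(array([ 0.5562, -0.0439,  0.1493]), 0.89)] 
top stand [] [(array([ 0.4938, -0.0475,  0.1568]), 0.93)]
top focus [(array([ 0.5561, -0.0413,  0.1453]), 0.35)] 
top section_mid [] 
top slide [] 
wrist bar_handle [] 
wrist bar_hinge [] 
wrist stand [] [(array([ 0.4906, -0.0671,  0.0099]), 0.85)]
wrist focus [(array([ 0.5193, -0.1191,  0.0958]), 0.7)] 
wrist section_mid [(array([ 0.5338, -0.2584,  0.1428]), 0.86)] 
wrist slide [(array([ 0.5079, -0.2673,  0.112 ]), 0.86)] 
scene bar_handle [] 
scene bar_hinge [] 
scene stand [] []
scene focus [] 
scene section_mid [] 
scene slide []
```

View pics/c9.png

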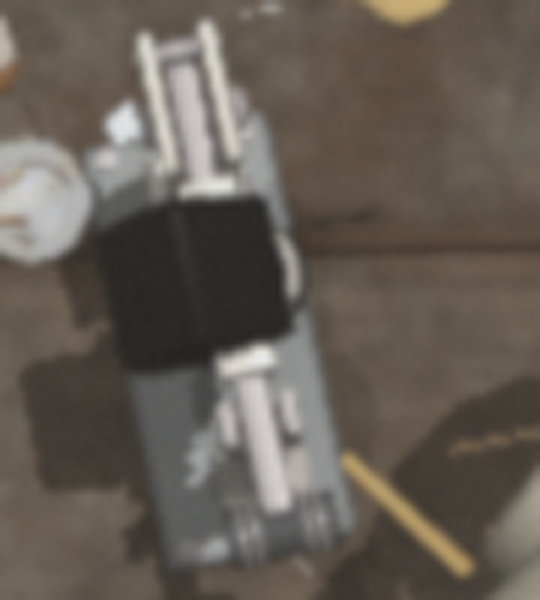

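The bar lies straight from the clevis at (185,50) over the fork at (258,410) to the handle at (283,522), with the camera box between. It is down in the fork.

```bash
cat >> h.py <<'E'
a=np.radians(100.6); xs=np.array([np.cos(a),np.sin(a),0]); ys=np.array([-np.sin(a),np.cos(a),0]); zs=np.array([0,0,1.])
F=np.array([.5198,-.118,.094]); c4,s4=np.cos(np.radians(40)),np.sin(np.radians(40))
fx=c4*xs+s4*zs; fz=np.cross(fx,ys); RF=np.c_[fx,ys,fz]
B=np.array([[0,-1,0],[-1,0,0],[0,0,-1.]]) # slide vec -> tool vec
def tgt(g, back=0, up=0): # g: grip point in slide axes (m); back: m along -fx ; slide==focus axes
    p=F+RF@(np.array(g)-[.007,-.0235,.0265])-back*fx+up*zs
    return p, R.from_matrix(RF@B.T)
E
python3 - <<'E'
from h import *
i=optics.camera_info("top"); P=onz(i,np.array([(185,50),(273,500)])/6+[275,165],.157); d=P[1]-P[0]; print(P.round(4),np.degrees(np.arctan2(d[1],d[0]))+360-90)
H=onz(i,np.array([(283,525)])/6+[275,165],.158); print("handle",H,"origin",H-67e-3*xs-78e-3*ys)
g=[0,.030,.036]
p,r=tgt(g); print(p,r.as_matrix().round(3),bot.sense()["eef_pos"],bot.sense()["t"])
print(move(p,r)); p,r=tgt(g,.05,.03); print(p,move(p,r))
E
```

```text
[[ 0.5783 -0.0399  0.157 ]
 [ 0.4394 -0.0639  0.157 ]] 99.82501905308871
handle [[ 0.43172344 -0.06679778  0.158     ]] origin [[ 0.52071713 -0.11830625  0.158     ]]
[ 0.46932266 -0.13911448  0.09677791] [[ 0.983  0.141 -0.118]
 [ 0.184 -0.753  0.632]
 [-0.    -0.643 -0.766]] [ 0.48182406 -0.26084258  0.15397752] 11.1
(array([ -2.94, -11.88,   5.72]), array([ 0.692, -0.114, -0.312]))
[ 0.4763684  -0.17676309  0.09463853] (array([-1.72, -8.25,  5.93]), array([ 0.692, -0.114, -0.312]))
```

>>> send_rows(deltas=[{"ax": 0.1, "ay": -0.016, "az": -0.045, "tx": -0.2, "ty": -1, "tz": 0, "gripper": 255}, {"ax": 0.2, "ay": -0.033, "az": -0.09, "tx": -0.4, "ty": -2, "tz": 0.5, "gripper": 255}, {"ax": 0.3, "ay": -0.05, "az": -0.135, "tx": -0.7, "ty": -3.2, "tz": 1.2, "gripper": 255}, {"ax": 0.4, "ay": -0.066, "az": -0.18, "tx": -1, "ty": -4.5, "tz": 2.2, "gripper": 255}, {"ax": 0.5, "ay": -0.083, "az": -0.225, "tx": -1.2, "ty": -5.8, "tz": 3.2, "gripper": 255}, {"ax": 0.6, "ay": -0.1, "az": -0.27, "tx": -1.5, "ty": -7, "tz": 4.4, "gripper": 255}, {"ax": 0.692, "ay": -0.114, "az": -0.312, "tx": -1.7, "ty": -8.2, "tz": 5.4, "gripper": 255}, {"ax": 0.692, "ay": -0.114, "az": -0.312, "tx": -1.7, "ty": -8.2, "tz": 5.9, "gripper": 255}])

```text
t: 11.77
eef_pos: [0.4752, -0.1762, 0.0917]
eef_rot: [-0.344, 0.934, 0.086, -0.034]
wrist_force: [-1.1, 0.6, -2.3]
opening: 0.08
```

```bash
python3 - <<'E'
from h import *
for k in range(6): im=optics.camera("wrist")
s=bot.sense(); i=optics.camera_info("wrist"); cv2.imwrite("pics/w10.png",im); np.save("i10.npy",i,allow_pickle=True)
np.save("s10.npy",s,allow_pickle=True)
print(s["t"],s["eef_pos"],s["joints"].round(2),s["wrist_force"],s["opening"])
Rt=q2R(s["eef_rot"])
for n in ("focus","section_mid","slide","frosted_end","bar_hinge"):
  for x in nets.spot_point("wrist",n)[:1]: print(n,np.round(x["location"],4),round(x["score"],2),"tool mm",(Rt.inv().apply(x["location"]-s["eef_pos"])*1000).round(1))
print("expected sect tool", B@(np.array([.007,-.0235,.0265])-[0,.03,.036])*1000)
p,r=tgt([0,.030,.036]); print(move(p,r))
cv2.imwrite("pics/w10c.png",cv2.resize(im[80:400,240:400],None,fx=1.8,fy=1.8,interpolation=cv2.INTER_CUBIC))
E
```

```text
12.0667 [ 0.47720008 -0.17798746  0.09646301] [-0.81  0.53  1.59  0.36  1.62  0.49] [ 0.09783952  0.41085449 -0.88616656] 0.08345297808108694
focus [ 0.5172 -0.1186  0.0939] 0.59 tool mm [ 50.2 -37.5  34.7]
section_mid [ 0.5268 -0.1587  0.0918] 0.81 tool mm [52.3 -4.5  9.9]
slide [ 0.4965 -0.1547  0.064 ] 0.75 tool mm [23.2  5.9 37.3]
frosted_end [ 0.476  -0.1806  0.0942] 0.71 tool mm [-1.7  3.3  0.2]
expected sect tool [53.5 -7.   9.5]
(array([-0.02, -3.07,  2.42]), array([ 0.001, -0.   ,  0.   ]))
```

View pics/w10.png

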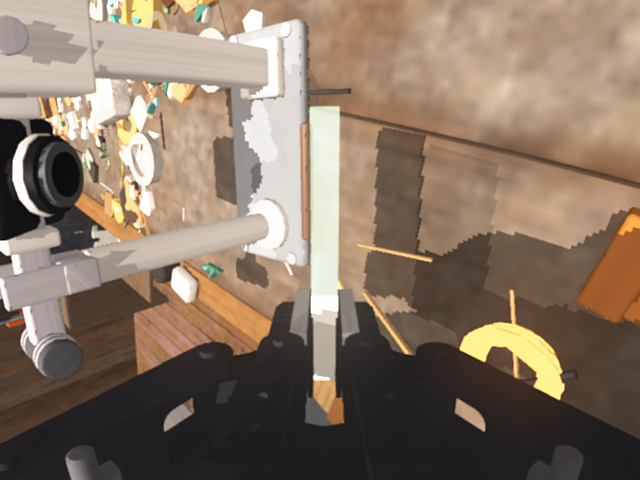

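This wrist view gives the slide the same pixels as before: clear end (310–340,107), frosted boundary (325,295), stone v 124–238. The lens shows at about (62,180), the handle at (55,355), and the bar is in the fork. I'll refit with the steady pose and check the stand model.

```bash
python3 - <<'E'
from h import *
from scipy.optimize import least_squares
s=np.load("s10.npy",allow_pickle=True).item(); i=np.load("i10.npy",allow_pickle=True).item(); Rt=q2R(s["eef_rot"]); p0=s["eef_pos"]
M=np.array([[-4,-45,45],[4,-45,45],[0,10,45],[7,-41,40],[7,-6,40]])/1000.
px=np.array([[339.5,107],[310,107],[325,295],[302.5,124],[302,238]])
def model(q): return Rt.apply(R.from_euler("yz",q[3:5]).apply((M-q[:3])@B.T))+p0
f=lambda q:np.r_[(proj(i,model(q))-px).ravel(),(q-[0,.030,.036,0,0])/[.001,.003,.002,.05,.02]]
r=least_squares(f,[0,.031,.036,0,0]); print(r.x.round(4)); print((proj(i,model(r.x))-px).round(1).tolist())
O=F*[1,1,0]; st=lambda x,y,z:O+x*xs+y*ys+z*zs
print("lens",proj(i,F+.065*fx),"handle",proj(i,st(.067,.078,.15)),"plate right corners",proj(i,[st(.039,-.075,.01),st(.039,.075,.01)]),"fork base",proj(i,st(.067,.045,.01)),"hinge",proj(i,st(.067,-.052,.15)))
E
```

```text
[-0.0007  0.0285  0.0363 -0.0463  0.0008]
[[0.0, 0.2], [0.9, 0.2], [0.0, -1.0], [-1.2, -1.0], [0.5, 1.5]]
lens [[ 69.62599424 171.35591732]] handle [[ 52.64085961 344.54996536]] plate right corners [[301.14861779  20.39943996]
 [303.99273209 272.9798801 ]] fork base [[272.49001608 221.40604911]] hinge [[ 2.58729622 38.77035135]]
```

```bash
cat >> h.py <<'E'
a=np.radians(100.3); xs=np.array([np.cos(a),np.sin(a),0]); ys=np.array([-np.sin(a),np.cos(a),0])
F=np.array([.519,-.118,.094]); fx=c4*xs+s4*zs; RF=np.c_[fx,ys,np.cross(fx,ys)]
def final():
    r=R.from_matrix(RF@B.T); return F-r.apply([.0523,-.0068,.0105]), r
E
python3 - <<'E'
from h import *
p,r=final(); print(p,move(p,r))
E
```

```text
[ 0.469681   -0.13911702  0.09767251] (array([ 0.02, -3.12,  2.35]), array([0.001, 0.003, 0.004]))
```

>>> send_rows(deltas=[{"ax": 0, "ay": 0, "az": 0, "tx": 0, "ty": -0.5, "tz": 0.3, "gripper": 255}, {"ax": 0, "ay": 0, "az": 0, "tx": 0, "ty": -1.1, "tz": 0.8, "gripper": 255}, {"ax": 0, "ay": 0, "az": 0, "tx": 0, "ty": -1.8, "tz": 1.3, "gripper": 255}, {"ax": 0, "ay": 0.003, "az": 0.004, "tx": 0, "ty": -2.4, "tz": 1.8, "gripper": 255}, {"ax": 0, "ay": 0.003, "az": 0.004, "tx": 0, "ty": -2.9, "tz": 2.2, "gripper": 255}, {"ax": 0, "ay": 0.003, "az": 0.004, "tx": 0, "ty": -3.1, "tz": 2.35, "gripper": 255}, {"ax": 0, "ay": 0.003, "az": 0.004, "tx": 0, "ty": -3.1, "tz": 2.35, "gripper": 255}, {"ax": 0, "ay": 0.003, "az": 0.004, "tx": 0, "ty": -3.1, "tz": 2.35, "gripper": 255}])

```text
t: 12.98
eef_pos: [0.4693, -0.139, 0.0969]
eef_rot: [-0.341, 0.936, 0.085, -0.031]
wrist_force: [0.3, 0.2, -0.4]
opening: 0.082
```

```bash
python3 - <<'E'
from h import *
for k in range(8): im=optics.camera("wrist")
cv2.imwrite("pics/w11.png",im); p,r=final(); s=bot.sense(); Rt=q2R(s["eef_rot"])
print(s["t"],s["eef_pos"],s["wrist_force"],s["opening"],move(p,r))
i=optics.camera_info("wrist"); print("lens proj",proj(i,F+.065*fx).round())
for c in ("wrist","top","scene"):
  if c!="wrist": cv2.imwrite(f"pics/{c}11.png",optics.camera(c))
  for n in ("focus","section_mid","bar_hinge","bar_handle","stand","bench_block","ring_clamp","loupe","burnisher","rest"):
    for x in nets.spot_point(c,n)[:1]: print(c,n,np.round(x["location"],4),round(x["score"],2),(Rt.inv().apply(x["location"]-s["eef_pos"])*1000).round(1) if n=="section_mid" else "")
E
```

```text
13.3833 [ 0.46932205 -0.13926617  0.09686644] [-0.19278373  0.0232953  -0.97044204] 0.08302374383821143 (array([ 0.04, -0.06, -0.06]), array([-0.   ,  0.001, -0.   ]))
lens proj [[111. 178.]]
wrist focus [ 0.5207 -0.1203  0.0959] 0.93 
wrist section_mid [ 0.5224 -0.1182  0.0928] 0.79 [56.  -6.  10.3]
wrist bar_hinge [ 0.49   -0.1155  0.0668] 0.38 
wrist bench_block [ 0.5153  0.1816 -0.0019] 0.88 
top focus [ 0.5174 -0.1196  0.0911] 0.69 
top section_mid [ 0.5165 -0.1192  0.091 ] 0.73 [50.  -4.9 11.7]
top bar_hinge [ 0.5564 -0.0416  0.151 ] 0.8 
top bar_handle [ 0.4317 -0.0666  0.1517] 0.77 
top bench_block [0.5174 0.1844 0.0023] 0.77 
top ring_clamp [ 0.3699 -0.1483  0.0013] 0.72 
top loupe [ 3.671e-01  6.110e-02 -1.000e-04] 0.78 
top burnisher [ 6.143e-01 -2.435e-01  1.000e-04] 0.7 
scene bench_block [ 5.144e-01  1.826e-01 -4.000e-04] 0.93 
scene loupe [0.3667 0.0603 0.0029] 0.88
```

View pics/w11.png

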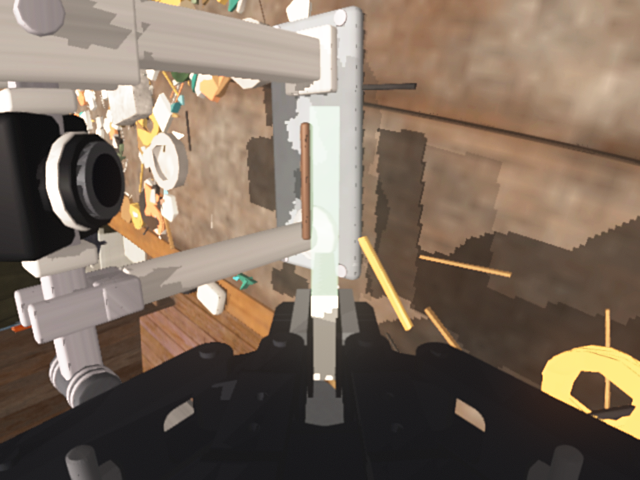

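The lens glass is at (107,183) and the stone's middle at about (305,181), facing each other on the same row. Nothing is touching, and every bystander the nets report is where it was. I'm handing the job in.

```bash
python3 -c "
from h import *
print(bot.finish_job(), bot.sense()['wrist_force'], bot.sense()['t'])"
```

```text
the job is handed in; nothing more can be done
the job is handed in; nothing more can be done
```

I handed the job in with the camera bar down in its fork and the slide held at the focus point. The hand-in reported no verdict. The clock was at about 14 s of the 54 s allowed.

**What I did:** I swung the bar over by pulling its handle from behind with closed fingers, and it sank into the fork by itself. I then pinched the slide by its frosted end, lifted it clear of the rest, tilted it 40° and brought the stone to the focus point.

**Last checks:**
- **Bar:** it is level in the fork, with the handle seen at z ≈ 0.152 m.
- **Position:** the arm was within about 1 mm of its target. The nets' average positions for the focus point and the middle of the stone were about 1.5 mm apart. Single net readings scattered by about ±3 mm.
- **Squareness:** the arm's orientation was within 0.001 rad of its target. That target uses my estimate of the stand's direction, which is good to about 1°. The lens and the stone also line up in the wrist picture.
- **Contact:** the wrist force was about 1 N, so nothing is touching. The bench block, ring clamp, loupe and burnisher are where they were, within the nets' accuracy.

**Not settled:**
- **Droop in the grip:** the pose fit suggested the slide may have drooped about 2.6° in its own plane, but the nets did not clearly confirm it. That does not affect squareness to the lens, and I split the difference on position.
- **Rest:** it was not detected in the final pictures. It had stayed in place when I lifted the slide.

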